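# Sort the standard solutions into their colour-coded trays

## Robot

A 7-joint arm with a two-finger parallel gripper is mounted at the origin on the work surface. World frame = base frame: x ahead of the robot, y to its left, z up, the work surface at z = 0. Lengths are in m, angles in rad, forces in N, time in s.
With the tool pointing down it reaches from about 0.4 to 0.85 m from the base axis. Payload 10.4 kg.
Tool frame: the origin (TCP) lies midway between the tips of the shut fingers; the grasp point (between the pads) lies ctrl.tcp_to_grasp behind it (ctrl.tcp_to_grasp is the distance from the TCP to the grasp point, in m); z points along the fingers, y is the line along which they close (so a half turn about z gives the same grasp; the last joint's range is limited). The gripper opens to 87 mm and grips with 3 to 60 N. Pads are 19 mm wide; open, the fingers measure 117 mm over their backs; the gripper's body (75 mm by 190 mm) begins 51 mm behind the grasp point.
Start: joints at [1.192, 0.332, -0.065, 1.46, 0.022, 1.35, -0.088], TCP at [0.218, -0.586, 0.223] pointing down, gripper open.
Joint ranges: [-2.6, 2.6], [-0.5, 2.12], [-1.47, 1.34], [0.16, 2.42], [-1.27, 4.41], [0.06, 2.06], [-2.6, 2.6]. Speed limits (rad/s): [2.22, 2.22, 2.79, 2.79, 3.14, 3.14, 3.14].

## Interface

Orientations are given as a 3x3 rotation matrix whose columns are the frame's x, y, z axes.
In Python, from station import ctrl gives the robot as it stands. Calls block until the motion is done:
- ctrl.goto(position, orientation): joint-space move of the TCP to a pose.
- ctrl.movel(position, rate=0.15, rot=None): straight line of the TCP; rot=None keeps the orientation; rate is the mean speed in m/s.
- ctrl.movej(angles): joint-space move.
- ctrl.command_gripper(opening, newtons=None): opening from 0.0 (shut) to 1.0 (fully open); newtons is the grip in N (None keeps the last); returns when the fingers have stopped.
- ctrl.dwell(seconds).
- ctrl.ik(position, orientation): joint angles nearest the present ones, or None.
- ctrl.get_state(): the state.
- ctrl.read_camera(name): name is "side" or "top" or "wrist"; returns a dict with "img" (384x512x3 uint8, blue, green, red), "range_z" (384x512 float32, m along the optical axis (not along the pixel's ray), 0 where there is no reading), "K" (3x3 intrinsics, pixels), "view" (4x4, takes a point from world to camera coordinates); the wrist camera has in their place "tool_from_camera" (4x4, takes a point from camera to tool coordinates, whose origin is the TCP and whose axes are the flange's). Camera axes: x right, y down, z forward; pixel columns grow to the right and rows downward; lengths in m; the calibration is good to about 2 mm. The wrist camera is an equidistant fisheye: a pixel r from the principal point sees the ray r / f radians off the axis. A picture is of the moment at which its call begins: read the wrist's pose just before it.
A pose or a line that the arm cannot do raises ctrl.Unreachable and nothing moves.
- ctrl.finish_job(): hands the job in; it is judged then, once.
Trained networks look in a picture, given as the dict that the camera call returned (one of the last four; its "shot" number tells which), for a name from the list of things; names that differ only in an ending like _2 or _b are one class to them, and where a whole thing is asked for, a point or a joint stands for the part that bears it (a point fixed in the world has none). Each returns a list of dicts, best first, with "confidence" (0 to 1); they miss things now and then, are a little off and sometimes report something else, mostly with a low value. They report only what shows in the picture. A call takes as long as a camera call. They do not tell look-alikes from the thing itself.
- ctrl.boxes_of(picture, thing): "point" ([x, y, z] in m, in the coordinates of the camera as it stood for that picture, good to about 4 mm: the middle of the surface that is visible of it).
The state is a dict: "t": time; "joint_pos": joint angles; "qvel": joint speeds; "tau": joint torques, N m; "tcp_pos": TCP position; "tool_rot": TCP orientation; "wrist_force": force on the tool from outside, world axes, zero at the start; "ft_torque": the same for the moment, N m; "opening": opening from 0.0 (shut) to 1.0 (fully open); "grasp_force": force on a finger pad.
Only numpy, scipy, OpenCV 4.12 (cv2) and the standard library are available. Lean on these libraries where they do the work, as an engineer would, in place of code of your own. Each camera call takes 0.05 s, during which the arm holds its last target. There are 200 camera calls.

## Task

Get the pH meter's standards ready for calibration: put each of the four white plastic bottles, upright, into the little tray of the same colour as its cap, all the way down on the tray's floor. Set them down gently: do not drop them or knock them over. Leave the two brown amber-glass bottles standing where they are, whatever the colour of their caps.

Things in the scene. Friction and masses are not known exactly. Their poses are not given: they have to be found in the camera images.
- bottle_yellow: White plastic bottle with a yellow screw cap and a yellow band round its side: a standard solution, 60 to 130 g, loose, standing upright. Body: straight cylinder 44 mm in diameter, 58 mm high; cap 31 mm in diameter, its top 80 mm above the underside. Origin: centre of the underside, z up along the bottle; it is round, so its yaw does not matter.
- bottle_green: White plastic bottle with a green screw cap and a green band round its side: a standard solution, 60 to 130 g, loose, standing upright. Body: straight cylinder 44 mm in diameter, 58 mm high; cap 31 mm in diameter, its top 80 mm above the underside. Origin: centre of the underside, z up along the bottle; it is round, so its yaw does not matter.
- bottle_blue: White plastic bottle with a blue screw cap and a blue band round its side: a standard solution, 60 to 130 g, loose, standing upright. Body: straight cylinder 44 mm in diameter, 58 mm high; cap 31 mm in diameter, its top 80 mm above the underside. Origin: centre of the underside, z up along the bottle; it is round, so its yaw does not matter.
- bottle_black: White plastic bottle with a black screw cap and a black band round its side: a standard solution, 60 to 130 g, loose, standing upright. Body: straight cylinder 44 mm in diameter, 58 mm high; cap 31 mm in diameter, its top 80 mm above the underside. Origin: centre of the underside, z up along the bottle; it is round, so its yaw does not matter.
- tray_yellow: Shallow open square yellow plastic tray for one bottle, fixed to the bench: 70 mm square outside, 62 mm inside, rim 14 mm above the bench, walls and floor 4 mm thick. Origin: centre of its underside, on the bench; x and y run along its sides. Empty at the start.
- tray_green: Shallow open square green plastic tray for one bottle, fixed to the bench: 70 mm square outside, 62 mm inside, rim 14 mm above the bench, walls and floor 4 mm thick. Origin: centre of its underside, on the bench; x and y run along its sides. Empty at the start.
- tray_blue: Shallow open square blue plastic tray for one bottle, fixed to the bench: 70 mm square outside, 62 mm inside, rim 14 mm above the bench, walls and floor 4 mm thick. Origin: centre of its underside, on the bench; x and y run along its sides. Empty at the start.
- tray_black: Shallow open square black plastic tray for one bottle, fixed to the bench: 70 mm square outside, 62 mm inside, rim 14 mm above the bench, walls and floor 4 mm thick. Origin: centre of its underside, on the bench; x and y run along its sides. Empty at the start.
- amber_blue: Brown amber-glass bottle with a blue screw cap and a white paper band; not one of the standards. Loose, stands upright. Body: 48 mm in diameter, 62 mm high; cap 31 mm in diameter, its top 84 mm above the underside. Origin: centre of the underside, z up.
- amber_green: Brown amber-glass bottle with a green screw cap and a white paper band; not one of the standards. Loose, stands upright. Body: 48 mm in diameter, 62 mm high; cap 31 mm in diameter, its top 84 mm above the underside. Origin: centre of the underside, z up.
Things that resemble listed ones, but are neither listed nor needed, are in the scene too. What is shaped like the bottle_black but red is not meant.

How it is judged:
By the outcome, as a careful person would: the job done as asked, in the order asked, and still so for the second after the job is handed in, with the robot touching nothing.
It also fails if it takes over 112 s, if anything falls off the work surface, if the arm or the gripper's body presses on something with over 40 N, if the wrist force passes 120 N, or if a joint passes its speed limit or range.

## Working session

There is one attempt and no reset: what is moved stays moved. The work goes in short steps, each a Python script; the robot and the scene stay as the last script left them, time stands still between calls to the robot, and variables do not carry over. Pictures are saved under pics/ and viewed, at most 14 in all, crops included, and the job is handed in when it is done.

```bash
mkdir -p pics; ls
cat > h.py <<'E'
import numpy as np, cv2
from station import ctrl
def world(pic,p):
    return (np.linalg.inv(pic["view"])@np.r_[p,1])[:3]
E
python3 - <<'E'
from h import *
s=ctrl.get_state(); print(s["t"],s["tcp_pos"],s["tool_rot"],ctrl.tcp_to_grasp)
for c in("top","side"):
    p=ctrl.read_camera(c); cv2.imwrite(f"pics/{c}0.png",p["img"])
    for n in "bottle_yellow bottle_green bottle_blue bottle_black tray_yellow tray_green tray_blue tray_black amber_blue amber_green".split():
        for d in ctrl.boxes_of(p,n)[:3]:
            q=np.array(d["point"]); u=p["K"]@q; print(c,n,round(d["confidence"],2),world(p,q).round(3),(u[:2]/u[2]).round())
E
```

```text
pics
0.0 [ 0.21759458 -0.58548448  0.22175838] [[ 9.37359247e-01  3.48363837e-01 -5.29121010e-04]
 [ 3.48364237e-01 -9.37358325e-01  1.31474994e-03]
 [-3.79646486e-05 -1.41671985e-03 -9.99998996e-01]] 0.0187
top bottle_yellow 0.77 [ 0.486 -0.328  0.058] [375. 203.]
top bottle_green 0.62 [ 0.479 -0.158  0.064] [314. 205.]
top bottle_green 0.44 [ 0.612 -0.007  0.004] [259. 163.]
top bottle_blue 0.6 [ 0.634 -0.15   0.068] [310. 150.]
top bottle_black 0.75 [0.605 0.262 0.063] [164. 161.]
top bottle_black 0.53 [0.622 0.347 0.064] [134. 155.]
top bottle_black 0.17 [ 0.485 -0.328  0.061] [375. 203.]
top tray_yellow 0.79 [0.474 0.157 0.003] [202. 210.]
top tray_green 0.64 [ 0.614 -0.279  0.005] [352. 162.]
top tray_blue 0.95 [0.612 0.121 0.001] [215. 163.]
top tray_blue 0.45 [ 0.485 -0.329  0.062] [376. 203.]
top tray_black 0.76 [ 0.612 -0.004  0.005] [258. 162.]
top amber_blue 0.72 [0.456 0.291 0.062] [152. 214.]
top amber_green 0.49 [ 0.463 -0.017  0.067] [263. 211.]
side bottle_yellow 0.66 [ 0.489 -0.35   0.055] [231. 318.]
side bottle_green 0.56 [ 0.481 -0.178  0.05 ] [229. 250.]
side bottle_blue 0.91 [ 0.638 -0.166  0.052] [305. 244.]
side bottle_black 0.61 [0.611 0.25  0.044] [278. 146.]
side bottle_black 0.53 [0.626 0.341 0.06 ] [282. 125.]
side tray_yellow 0.89 [0.473 0.161 0.004] [229. 175.]
side tray_green 0.82 [ 0.608 -0.275  0.005] [294. 301.]
side tray_blue 0.83 [0.605 0.12  0.003] [279. 184.]
side tray_black 0.97 [ 0.61  -0.002  0.002] [284. 213.]
side amber_blue 0.63 [0.46  0.283 0.047] [226. 139.]
side amber_green 0.83 [ 0.471 -0.04   0.052] [226. 207.]
```

View pics/top0.png

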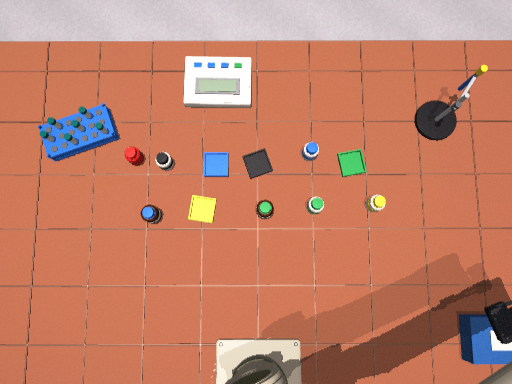

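View pics/side0.png

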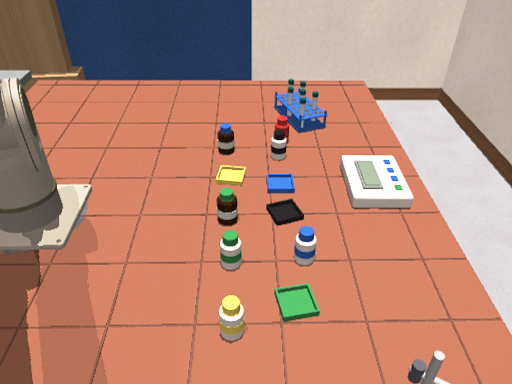

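The pictures agree with the network. In the top view, the white bottles are yellow (377,203), green (316,205), blue (311,151) and black (164,161). The red look-alike is at (134,155), and the ambers are at (151,214) and (265,209). The trays match their reports. Next I'll refine the centres from the depth image.

```bash
cat > est.py <<'E'
from h import *
def cloud(p):
    v,u=np.mgrid[:384,:512]; z=p["range_z"]; K=p["K"]
    c=np.stack([(u-K[0,2])/K[0,0]*z,(v-K[1,2])/K[1,1]*z,z,np.ones_like(z)],-1)
    return (c@np.linalg.inv(p["view"]).T)[...,:3], z>0
def cap(W,ok,x,y,lo=.07,hi=.095):
    m=ok&(np.hypot(W[...,0]-x,W[...,1]-y)<.04)&(W[...,2]>lo)&(W[...,2]<hi)
    q=W[m]; return ((q[:,:2].max(0)+q[:,:2].min(0))/2).round(4),q[:,:2].mean(0).round(4),np.ptp(q[:,:2],axis=0).round(3),len(q)
def tray(p,W,x,y):
    m=(np.hypot(W[...,0]-x,W[...,1]-y)<.055)
    m&=(np.abs(p["img"].astype(int)-p["img"][m].mean(0)).max(-1)>=0)
    z=m&(W[...,2]>.003)&(W[...,2]<.03)
    r=cv2.minAreaRect(W[z][:,:2].astype(np.float32)*1000); return r
E
python3 - <<'E'
from est import *
p=ctrl.read_camera("top"); W,ok=cloud(p)
for n,x,y in [("y",.486,-.328),("g",.479,-.158),("b",.634,-.15),("k",.605,.262)]: print(n,*cap(W,ok,x,y))
for n,x,y in [("y",.474,.157),("g",.614,-.279),("b",.612,.121),("k",.612,-.004)]:
    print(n,tray(p,W,x,y))
R=lambda a:np.array([[np.cos(a),np.sin(a),0],[np.sin(a),-np.cos(a),0],[0,0,-1]])
for x,y in [(.486,-.328),(.474,.157),(.634,-.15),(.605,.262)]:
  for a in(np.pi/2,-np.pi/2,0):
    j=[ctrl.ik([x,y,z],R(a)) for z in(.022,.16)]; print(x,y,round(a,2),[None if q is None else np.round(q,2) for q in j])
E
```

```text
y [ 0.4889 -0.3348] [ 0.4882 -0.3343] [0.031 0.03 ] 108
g [ 0.4826 -0.1636] [ 0.4828 -0.1637] [0.028 0.028] 101
b [ 0.6405 -0.1541] [ 0.6398 -0.1535] [0.029 0.028] 101
k [0.6124 0.266 ] [0.6116 0.2654] [0.03 0.03] 105
y ((475.2551574707031, 155.75482177734375), (106.72473907470703, 101.9193344116211), 25.690462112426758)
g ((614.8497314453125, -279.7071533203125), (105.21019744873047, 105.29566955566406), 23.0577449798584)
b ((612.28076171875, 122.29426574707031), (103.7279281616211, 104.91059112548828), 18.692134857177734)
k ((611.5640258789062, -2.4039306640625), (103.93704223632812, 102.51549530029297), 27.617204666137695)
0.486 -0.328 1.57 [array([ 0.86,  0.48, -0.43,  1.75,  0.23,  0.97,  0.35]), array([ 0.87,  0.32, -0.43,  1.63,  0.14,  1.22,  0.41])]
0.486 -0.328 -1.57 [array([-0.33,  0.78,  1.16,  1.81, -0.8 ,  1.11, -2.02]), array([-0.36,  0.52,  1.17,  1.69, -0.5 ,  1.27, -2.23])]
0.486 -0.328 0 [array([ 0.71,  0.45, -0.23,  1.76,  0.12,  0.95, -1.15]), array([ 0.72,  0.3 , -0.24,  1.64,  0.08,  1.21, -1.11])]
0.474 0.157 1.57 [array([ 0.42,  0.46, -0.96,  1.95,  0.46,  0.
[... 436 characters left out ...]
.66,  1.44,  0.32,  1.3 , -0.05])]
0.634 -0.15 -1.57 [array([-0.59,  0.92,  1.15,  1.63, -0.89,  1.21, -2.38]), array([-0.59,  0.7 ,  1.16,  1.51, -0.65,  1.36, -2.53])]
0.634 -0.15 0 [array([ 0.46,  0.6 , -0.4 ,  1.56,  0.26,  1.03, -1.58]), array([ 0.49,  0.46, -0.44,  1.45,  0.2 ,  1.28, -1.54])]
0.605 0.262 1.57 [array([ 0.16,  0.78, -0.93,  1.52,  0.66,  1.17, -0.89]), array([ 0.2 ,  0.65, -1.01,  1.4 ,  0.55,  1.38, -0.82])]
0.605 0.262 -1.57 [array([ 0.31,  0.99, -1.26,  1.51,  0.96,  1.34,  2.11]), array([ 0.3 ,  0.79, -1.25,  1.4 ,  0.74,  1.47,  2.22])]
0.605 0.262 0 [array([ 0.04,  0.7 , -0.73,  1.53,  0.5 ,  1.11, -2.37]), array([ 0.13,  0.6 , -0.88,  1.41,  0.46,  1.35, -2.34])]
```

```bash
cat > pick.py <<'E'
from est import *
R=np.array([[0,1,0],[1,0,0],[0,0,-1.]])
G=ctrl.tcp_to_grasp
def run(b,t,zg=.042,up=.13):
    z=zg-G
    ctrl.command_gripper(1.0,15)
    ctrl.goto([*b,up+z],R); ctrl.movel([*b,z],.15)
    ctrl.command_gripper(0.0,15); s=ctrl.get_state(); print("grip",s["opening"]*.087,s["grasp_force"],s["t"])
    ctrl.movel([*b,z+.11],.15); ctrl.movel([*t,z+.11],.25)
    f=ctrl.get_state()["wrist_force"][2]
    ctrl.movel([*t,z+.014],.12)
    for d in np.arange(.010,-.0001,-.001):   # touch down on the tray floor
        ctrl.movel([*t,z+d],.02)
        w=ctrl.get_state()["wrist_force"][2]-f
        if w>1.5 : break
    s=ctrl.get_state(); print("down",d,w,s["opening"]*.087,s["t"])
    ctrl.command_gripper(.85); ctrl.movel([*t,z+.11],.15); print(ctrl.get_state()["t"])
E
python3 - <<'E'
from pick import *
p=ctrl.read_camera("top"); W,ok=cloud(p)
for n,u,v in [("y",202,209),("g",352,163),("b",216,164),("k",258,163)]:
    m=np.zeros((386,514),np.uint8); cv2.floodFill(p["img"].copy(),m,(u,v),0,(40,)*3,(40,)*3,4|cv2.FLOODFILL_FIXED_RANGE|255<<8)
    print(n,cv2.minAreaRect(W[(m[1:-1,1:-1]>0)&ok][:,:2].astype(np.float32)*1000))
run((.4885,-.3345),(.474,.158))
p=ctrl.read_camera("side"); cv2.imwrite("pics/side1.png",p["img"])
E
```

```text
y ((476.67431640625, 157.6658935546875), (70.41854858398438, 70.06825256347656), 80.68165588378906)
g ((611.4567260742188, -277.9220275878906), (67.32875061035156, 70.41641235351562), 10.657236099243164)
b ((606.7615356445312, 119.72087097167969), (68.00641632080078, 67.76266479492188), 0.3169066309928894)
k ((610.0938110351562, -1.757415771484375), (70.15666198730469, 70.33067321777344), 19.488088607788086)
grip 0.04367986616624454 14.999970998615026 4.6333
down 0.003000000000000006 11.44481803863852 0.043641735329093975 10.6917
12.375
```

View pics/side1.png

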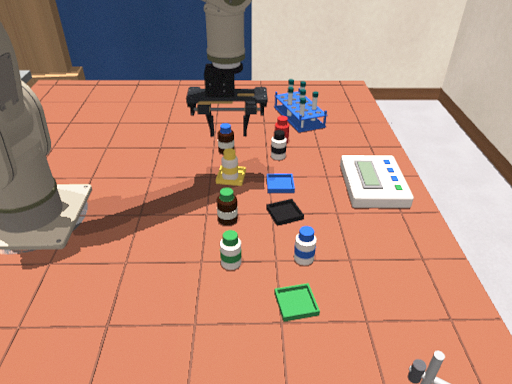

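The yellow bottle stands in its tray at (230,168). Now the other three.

```bash
sed -i 's/np.arange(.010,-.0001,-.001)/[.010,.007,.0055,*np.arange(.005,0,-.0005)]/' pick.py
python3 - <<'E'
from pick import *
run((.4827,-.1636),(.611,-.278))
run((.640,-.1538),(.608,.120))
run((.612,.2657),(.610,-.002))
ctrl.movel([.45,-.45,.3],.25); print(ctrl.get_state()["t"])
p=ctrl.read_camera("top"); W,ok=cloud(p)
for n,x,y in [("y",.475,.158),("g",.611,-.278),("b",.608,.12),("k",.61,-.002)]: 
    q=W[ok&(np.hypot(W[...,0]-x,W[...,1]-y)<.012)]; print(n,*cap(W,ok,x,y),np.median(q[:,2]))
for c in("top","side"): cv2.imwrite(f"pics/{c}2.png",ctrl.read_camera(c)["img"])
E
```

```text
grip 0.04367232906779876 14.99986260663718 16.0417
down 0.0035000000000000014 5.506313672146476 0.04360140935707896 20.6167
22.2917
grip 0.04327486760000941 14.99979430809617 25.2667
down 0.0035000000000000014 6.167260494254289 0.043250854249666196 30.25
31.925
grip 0.04357994067913411 14.999810184817761 34.9583
down 0.0035000000000000014 5.678241087625865 0.04342549634140206 39.9083
41.5833
43.75
y [0.4725 0.1556] [0.4732 0.1559] [0.032 0.036] 110 0.08489077684773683
g [ 0.6089 -0.2765] [ 0.61  -0.277] [0.032 0.031] 104 0.08427331343414646
b [0.6073 0.1189] [0.6066 0.1192] [0.029 0.028] 107 0.08415953794801412
k [ 6.098e-01 -3.000e-04] [ 0.6084 -0.0013] [0.031 0.028] 102 0.08422240829075567
```

View pics/side2.png

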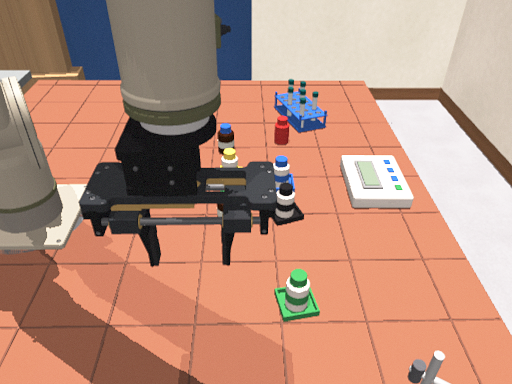

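View pics/top2.png

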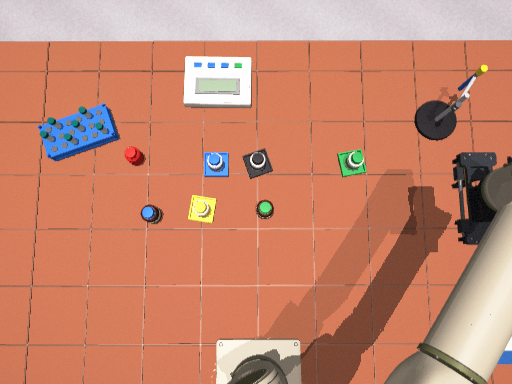

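All four bottles stand upright in their matching trays, at yellow (202,209), blue (216,163), black (258,161) and green (354,161). The cap tops are at 84 mm, so the bottles are on the tray floors. The ambers at (151,214) and (265,209) haven't moved.

```bash
python3 -c "
from station import ctrl
print(ctrl.finish_job())"
```

```text
the job is handed in; nothing more can be done
None
```

The job is handed in: all four white bottles stand upright on the floor of the tray matching their cap, the two amber bottles were left where they were, and the robot's clock read about 44 s, under the 112 s limit.

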